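# Fit the service cover of a pump unit over its locating pin and hold it down

### The arm

A 6-joint arm with a two-finger parallel gripper is mounted at the origin on the work surface. World frame = base frame: x ahead of the robot, y to its left, z up, the work surface at z = 0. Lengths are in mm, angles in rad, forces in N, time in s.
With the tool pointing down it reaches from about 375 to 825 mm from the base axis. Payload 5.5 kg.
Tool frame: the origin (TCP) lies midway between the tips of the shut fingers; the grasp point (between the pads) lies tcp_to_grasp behind it (tcp_to_grasp is the distance from the TCP to the grasp point, in mm); z points along the fingers, y is the line along which they close (so a half turn about z gives the same grasp; the last joint's range is limited). The gripper opens to 85 mm and grips with 20 to 120 N. Pads are 22 mm wide; open, the fingers measure 114 mm over their backs; the gripper's body (76 mm by 85 mm) begins 54 mm behind the grasp point. The pads swing forward as they close: fully open they stand 13 mm farther back than shut.
Start: joints at [0, 0.314, -0.047, 1.21, 0, 1.571], TCP at [599.996, -0, 231.299] pointing down, gripper open.
Joint ranges: [-2.67, 2.67], [-0.69, 1.73], [-1.03, 1.25], [-2.08, 2.16], [-1.42, 1.45], [-3.14, 3.14]. Speed limits (rad/s): [2.39, 2.39, 3.01, 3.14, 3.14, 3.14].

### API

Orientations are given as a rotation vector (axis times angle).
In Python, from bench import * gives the robot as it stands. The module is installed in compiled form; this text tells all that it offers.
- The arm moves only by the shell command python3 -m crank 'ROWS'. ROWS is JSON, a list that holds one entry, the list of rows, each a list of 5 numbers: the closure, from 0 (fully open) to 1 (shut), then the shift along the tool's x, y, z in mm, then the turn about the tool's z in rad. A call has 1 to 20 rows; each row shifts and turns the commanded pose from where the row before left it, along the tool's axes as they then stand; what a row does not reach is not made up. A row lasts 1/10 s, in which the tool goes at most 50 mm and 8.59 degrees, less where a joint would pass 70% of its speed; a pose out of reach is approached as far as the arm can. A call is refused whole if a number of a shift passes 50 or a number of a turn 0.15, either way. A call with a gripper value outside its range is refused whole. The fingers move at their own pace and stop on an object; the grip force is fixed at half the most. Time passes only in rows, so rows that do not move let the fingers close. It gives the time, the measured TCP pose, the force, the opening and the grip force at its end, in the units of the state.
- sense(): the state, without advancing time (a new reading comes with each control period).
- camera(name): name is "scene" or "side" or "wrist"; returns a dict with "pixels" (384x512x3 uint8, red, green, blue), "fx", "fy", "cx", "cy" (pixels), "k1" (the pictures are not rectified: a ray, as slopes to the right and down, at radius r is drawn at 1 + k1 r^2 times it, then the intrinsics apply), "eye" and "orientation" of the camera in the world. Camera axes: x right, y down, z forward; pixel columns grow to the right and rows downward; lengths in mm; the calibration is good to about 2 mm. A picture is of the moment at which its call begins. There is no depth.
- hand_in(): hands the job in; it is judged then, once.
The state is a dict: "time_s": time; "joint_pos": joint angles; "joint_velocities": joint speeds; "effort": joint torques, N m; "ee_pos": TCP position; "eef_rot": TCP orientation; "wrist_force": force on the tool from outside, world axes, zero at the start; "wrist_torque": the same for the moment, N m; "finger_gap": finger opening in mm; "finger_force": force on a finger pad.
Only numpy, scipy, OpenCV 4.12 (cv2) and the standard library are available. Lean on these libraries where they do the work, as an engineer would, in place of code of your own. Each camera call takes 0.05 s, during which the arm holds its last target. There are 200 camera calls.

### The job

Take the cover that has the tongue and slide it, tongue first, in under the hood of the pump unit until its hidden bore drops over the locating pin, with the cover square to the unit. Then press it down against the sprung seal until it is fully home on the deck, and finish still holding it pressed down there so that a colleague could put in the screws. Leave the other cover and the rest of the things on the table where they are.

Things in the scene. Friction and masses are not known exactly. Their poses are not given: they have to be found in the camera images.
- cover_center (a point): the cover to fit: a plain cream plate 90 (x) x 80 (y) x 16 mm with a flat tongue (18 mm long, 50 mm wide, 5 mm thick, level with the underside) sticking out of its +x end, and an upright rib handle on top, centred: 54 mm long along x, 14 mm wide, 34 mm tall, so 50 mm from underside to rib top. About 0.15 kg. This point is its centre, 25 mm above its underside; x points to the tongue, z up. It lies on the table right side up
- cover_bore (a point): centre of the mouth of the blind round bore (13 mm across, 13.5 mm deep) in the cover's underside, out of sight; it lies in the middle of the 90 x 80 mm plate, straight below the rib's centre, 25 mm below cover_center. Axes as the cover's
- cover_tongue (a point): tip of the cover's tongue, 63 mm from the bore along the cover's +x
- pump: the pump unit, fixed: cream box 220 (x) x 150 (y) mm with a flat open deck 50 mm above the table. Origin: centre of its underside, straight below the pin; x points to the hooded end, z up. The hooded end is a block, 27 mm above the deck, from x = 70 mm to 110 mm, and its hood overhangs the deck from x = 50 mm to 70 mm, over the whole width, with 21 mm of free height beneath it
- pin_tip (a point): top of the steel locating pin that stands upright in the middle of the deck: 10 mm across, tapering to 6 mm over its top 3 mm; the tip is 12 mm above the deck. It goes into the cover's bore. Axes as the pump's
- hood_edge (a point): middle of the hood's lower front edge: 50 mm from the pin along the pump's +x, 21 mm above the deck
- seal (a joint): travel in m of the black sprung rubber seal frame (60 x 50 mm outside, 44 x 34 mm inside) round the pin: 0 = up, its top 6 mm above the deck; it moves straight down as the cover is pressed, 0.006 = level with the deck, the cover fully home on the rigid deck. It starts to yield at about 5 N and needs about 14 N at the bottom; it springs back up, lifting the cover, when let go
- blank_cover: the other, wrong cover: same cream plate 90 x 80 x 16 mm but without any tongue, and its rib runs across (along its y). Origin: centre of its underside. Leave it alone
- screwdriver: black-handled screwdriver lying on the table, a bystander
- wrench: steel wrench lying on the table, a bystander
- collar: steel collar, 48 mm across, 18 mm high, a bystander
- knob: black turned knob, 40 mm across, 45 mm high, a bystander
- grease_jar: white jar with black lid, 60 mm across, 65 mm high, a bystander
- battery: black battery pack 90 x 60 x 35 mm, a bystander
Things that resemble listed ones, but are neither listed nor needed, are in the scene too. What is shaped like the part that bears cover_center but yellow is not meant.

How it is judged:
By the outcome, as a careful person would: the job done as asked, in the order asked, and still so for the second after the job is handed in, while the arm keeps its last pose, push and grip.
It also fails if it takes over 38 s, if anything falls off the work surface, if the arm or the gripper's body presses on something with over 40 N, if the wrist force passes 120 N, or if a joint passes its speed limit or range.

## Working session

There is one attempt and no reset: what is moved stays moved. The work goes in short steps, Python scripts to look and compute and a shell command to move; the robot and the scene stay as the last step left them, time stands still between calls to the robot, and variables do not carry over. Pictures are saved under pics/ and viewed, at most 10 in all, crops included, and the job is handed in when it is done.

```bash
mkdir -p pics
python3 - <<'E'
from bench import *
import cv2
s=sense();print(s)
for n in ["scene","side"]:
    c=camera(n);print({k:v for k,v in c.items() if k!="pixels"})
    cv2.imwrite(f"pics/{n}0.png",cv2.resize(c["pixels"][:,:,::-1],(800,600),interpolation=cv2.INTER_CUBIC))
E
```

```text
{'time_s': 0.0, 'joint_pos': array([ 8.04002118e-06,  3.14234059e-01, -4.80728248e-02,  1.21017384e+00,
        2.04798713e-07,  1.57080407e+00]), 'joint_velocities': array([ 1.01813430e-04, -2.81303863e-04, -2.80139553e-04,  9.47601553e-04,
       -6.82633800e-04,  3.41697279e-05]), 'effort': array([ 1.69644722e-03, -5.39594257e+01,  3.39749372e+01,  1.94567809e-02,
        9.49871333e-05,  6.01428906e-05]), 'ee_pos': array([5.99435586e+02, 4.88724270e-03, 2.30432470e+02]), 'eef_rot': array([-2.22059845e+00, -2.22059911e+00,  1.86997136e-03]), 'wrist_force': array([-0.25011688,  0.74608963, -0.27242001]), 'wrist_torque': array([-0.01715522, -0.02514203,  0.03941521]), 'finger_force': 0.0, 'finger_gap': 85.28789999609873}
{'fx': 413.1074272037528, 'fy': 413.1074272037528, 'cx': 256.803280180376, 'cy': 188.09696352400843, 'k1': -0.041776509036848805, 'eye': array([1161.99481237,  824.71509068,  856.59213511]), 'orientation': array([-0.79823102, -2.44672651,  1.27401806])}
{'fx': 407.16185740446184, 'fy': 407.16185740446184, 'cx': 256.66085334329057, 'cy': 184.00002688511017, 'k1': -0.12801661432763656, 'eye': array([ 407.04024218, 1380.95586032, 1060.99517338]), 'orientation': array([-0.10911103,  2.74246295, -1.46023132])}
```

View pics/scene0.png

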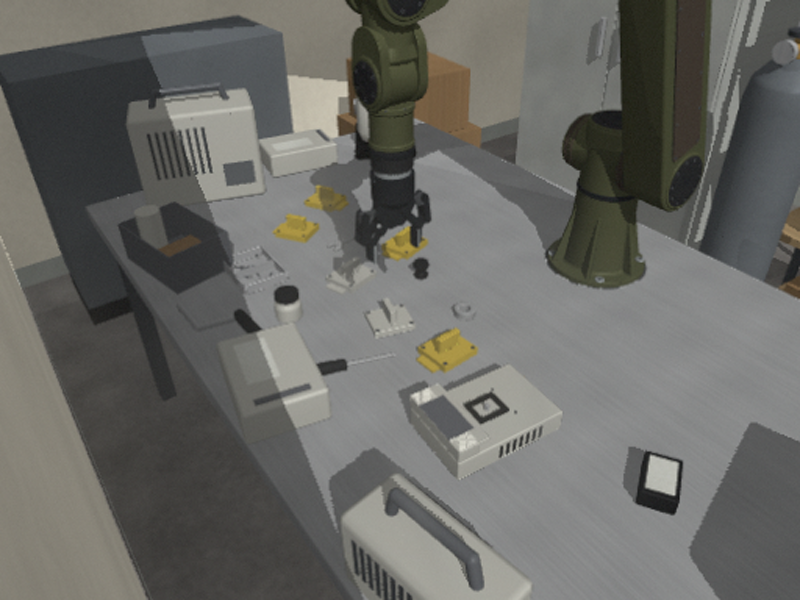

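View pics/side0.png

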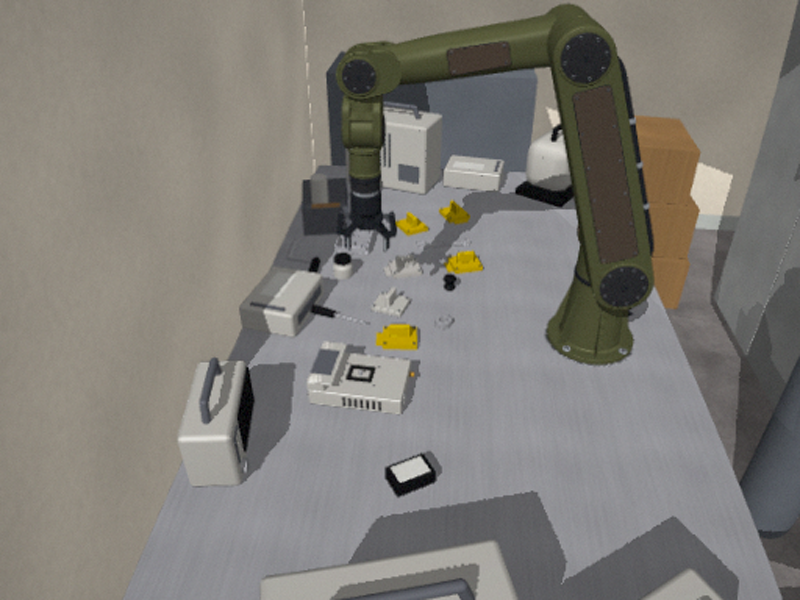

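The two cream candidates in the 800 px scene picture are at (390,318) and (350,275). In the side picture they are at (391,300) and (405,265). The pump is at (487,410). I'll enlarge them to see which one has the tongue.

Run:
```python
from bench import *
import cv2,numpy as np
a=camera("scene")["pixels"];b=camera("side")["pixels"]
r=lambda i,x,y,w,h:cv2.resize(i[y:y+h,x:x+w,::-1],(400,300),interpolation=cv2.INTER_CUBIC)
# scene crops origin (200,155) size 80x60 ; (255,225) 112x84 ; side (230,155) 60x45; (190,205) 80x60
im=np.vstack([np.hstack([r(a,200,155,80,60),r(b,225,155,60,45)]),np.hstack([r(a,255,225,112,84),r(b,190,210,80,60)])])
cv2.imwrite("pics/crop1.png",im)
```

```text
(no output)
```

View pics/crop1.png

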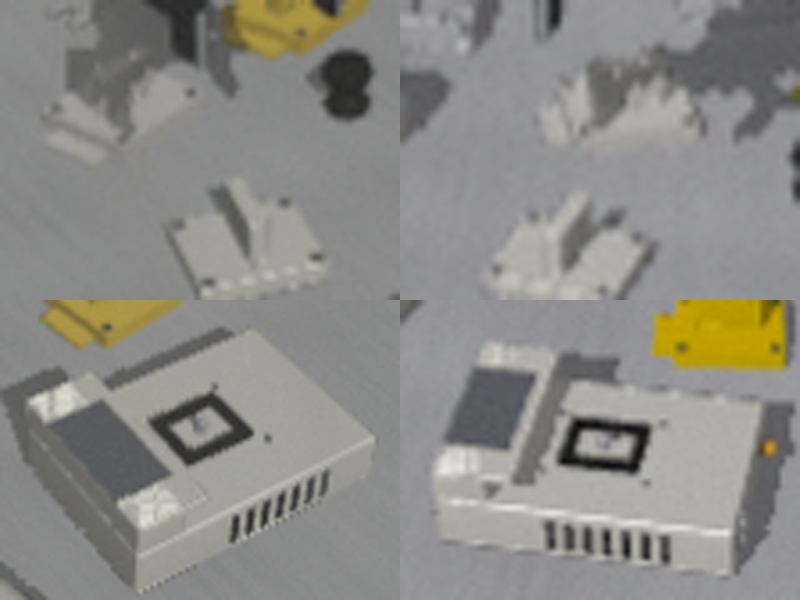

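The far cover, at scene (350,275), has a tongue (crop (75,145)) and a rib running along the tongue direction, so it is the target. The near one, at (390,318), has no tongue and its rib runs across, so it is the blank. The pump shows clearly, with the seal centre at native scene (311,260.6) and side (230.8,238.9). Next I'll fit rough poses and look through the wrist camera.

```bash
cat > h.py <<'E'
from bench import *
import cv2,numpy as np
from scipy.spatial.transform import Rotation as R
from scipy.optimize import least_squares
def proj(c,P):
    q=(np.atleast_2d(P)-c["eye"])@R.from_rotvec(c["orientation"]).as_matrix()
    s=q[:,:2]/q[:,2:]; s=s*(1+c["k1"]*(s**2).sum(1,keepdims=True))
    return s*[c["fx"],c["fy"]]+[c["cx"],c["cy"]]
def ray(c,u,z):
    f=lambda p:(proj(c,[p[0],p[1],z])[0]-u)
    return least_squares(f,[600,0]).x
def fit(obs,x0,z0=0):
    "obs: list of (cam, [(model pt, pixel)..]); returns x,y,yaw"
    def f(p):
        M=R.from_euler("z",p[2]).as_matrix()
        return np.concatenate([(proj(c,np.array([m for m,_ in l],float)@M.T+[p[0],p[1],z0])-np.array([u for _,u in l])).ravel() for c,l in obs])
    r=least_squares(f,x0,loss="soft_l1");return r.x,f(r.x).reshape(-1,2)
E
python3 - <<'E'
from h import *
a=camera("scene");b=camera("side");w=camera("wrist")
cv2.imwrite("pics/wrist0.png",cv2.resize(w["pixels"][:,:,::-1],(800,600),interpolation=cv2.INTER_CUBIC))
print(w["eye"],w["orientation"],w["fx"],w["k1"])
A=lambda x,y:(255+x/3.571,225+(y-300)/3.571)
B=lambda x,y:(190+(x-400)/5,210+(y-300)/5)
# seal outer corners unordered -> positions
for u in [(150,415),(208,393),(253,435),(190,465)]: print("seal scene",ray(a,A(*u),56))
for u in [(566,418),(650,422),(642,470),(558,468)]: print("seal side",ray(b,B(*u),56))
for u in [(375,437),(250,330)]: print("deck end scene",ray(a,A(*u),50))
for u in [(763,402),(735,548)]: print("deck end side",ray(b,B(*u),50))
C=lambda x,y:(200+x/5,155+y/5)
D=lambda x,y:(225+(x-400)/6.667,155+y/6.667)
for n,c,u in [("L",a,C(50,100)),("B",a,C(125,150)),("Rt",a,C(200,90)),("sideL",b,D(545,110)),("sideR",b,D(700,110))]: print("cover",n,ray(c,u,16))
E
```

```text
[600.0796058   71.80153558 374.48932874] [ 2.85613429e+00 -1.03731095e-03 -1.42756068e-03] 322.29476429323006 -0.07859512376655682
seal scene [613.33867272 227.28669716]
seal scene [562.04274834 235.77284808]
seal scene [565.23254362 289.33468462]
seal scene [623.08609041 284.0431082 ]
seal side [617.56879697 234.48822687]
seal side [554.27283288 233.662387  ]
seal side [554.22810651 286.84517041]
seal side [615.42686859 289.93514636]
deck end scene [488.8227176  341.71273404]
deck end scene [480.62028479 196.99889928]
deck end side [471.92525295 196.70580351]
deck end side [481.15428163 355.07200962]
cover L [ 568.2529739  -320.60891444]
cover B [ 558.27003914 -232.00486265]
cover Rt [ 471.85715323 -264.82930973]
cover sideL [ 578.58912521 -270.88902237]
cover sideR [ 466.97326857 -280.2818115 ]
```

View pics/wrist0.png

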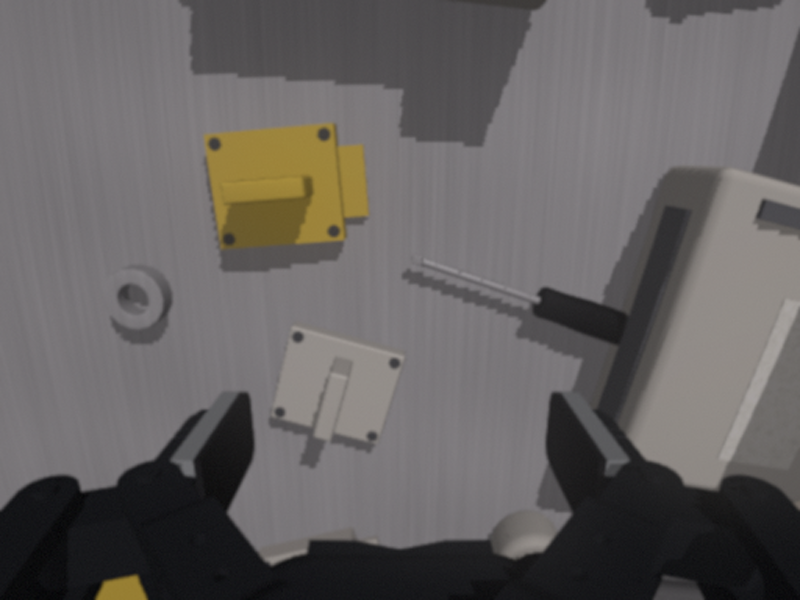

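The wrist picture shows the blank cover at (340,385), the yellow look-alike at (280,185), and the target cover at the bottom edge near (320,545). Image right is world +x and image down is world −y. I'll move over the target and turn so the fingers will close across its rib.

```bash
python3 -m crank '[[[0,-45,-14,0,0],[0,-45,-14,0,0],[0,-45,-14,0,0],[0,-45,-14,0,0],[0,-45,-14,0,0],[0,-45,-14,0,0],[0,0,0,0,-0.1428],[0,0,0,0,-0.1428],[0,0,0,0,-0.1428],[0,0,0,0,-0.1428],[0,0,0,0,-0.1428],[0,0,0,0,-0.1428],[0,0,0,0,-0.1428],[0,0,0,0,-0.1428],[0,0,0,0,-0.1428],[0,0,0,0,-0.1428],[0,0,0,0,-0.1428],[0,0,0,0,0],[0,0,0,0,0]]]'
python3 - <<'E'
from h import *
s=sense();print(s["joint_pos"],s["ee_pos"],R.from_rotvec(s["eef_rot"]).as_matrix().round(3))
w=camera("wrist")
cv2.imwrite("pics/wrist1.png",cv2.resize(w["pixels"][:,:,::-1],(800,600),interpolation=cv2.INTER_CUBIC))
print(w["eye"],w["orientation"])
E
```

```text
time_s: 2.25
ee_pos: [516.0, -270.0, 231.3]
eef_rot: [-0.005, -3.142, 0.0]
wrist_force: [-0.1, 0.9, 0.0]
finger_gap: 85.7
finger_force: 0.0
[-4.82075804e-01  2.80140858e-01 -9.20895009e-02  1.19858924e+00
 -3.28809745e-05 -4.78704219e-01] [ 515.96844732 -269.99386543  231.28558528] [[-1.     0.003 -0.   ]
 [ 0.003  1.    -0.   ]
 [ 0.    -0.    -1.   ]]
[ 444.46058149 -269.65690709  374.78761533] [2.07258664 2.0637174  0.2972834 ]
```

View pics/wrist1.png

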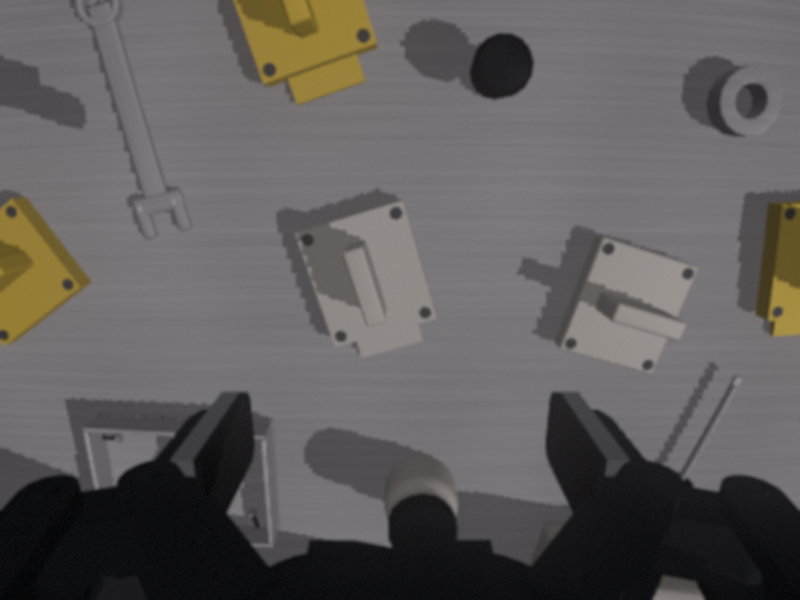

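The target cover's plate corners are at (298,233), (405,202), (436,317) and (335,345), with its tongue tip at (361,357)–(422,340). It points mostly toward world +x (image down). I'll fit its pose, refine it, and check the jar, which is about 60 mm ahead of the tongue at (425,490).

Run:
```python
from h import *
w=camera("wrist");n=lambda x,y:((x+.5)*.64-.5,(y+.5)*.64-.5)
pts=[((-45,-40,16),n(298,233)),((-45,40,16),n(405,202)),((45,40,16),n(436,317)),((45,-40,16),n(335,345)),((63,-25,5),n(361,357)),((63,25,5),n(422,340))]
x,r=fit([(w,pts)],[515,-270,0]);print("all",x.round(3),r.round(1).tolist())
H=[n(307,240),n(396,213),n(425,312),n(341,336)]
hp=np.array([ray(w,u,16) for u in H]);print("holes centre",hp.mean(0),"size",np.linalg.norm(hp-np.roll(hp,-1,0),axis=1))
d=(hp[2]+hp[3]-hp[0]-hp[1]);print("yaw holes",np.arctan2(d[1],d[0]),[np.arctan2(*(v[::-1])) for v in (hp[3]-hp[0],hp[2]-hp[1])],[-np.arctan2(v[0],v[1]) for v in (hp[1]-hp[0],hp[2]-hp[3])])
# predicted rib top outline vs picture
M=R.from_euler("z",x[2]).as_matrix()
print(((proj(w,np.array([(-27,-7,50),(-27,7,50),(27,7,50),(27,-7,50)])@M.T+[x[0],x[1],0])+.5)/.64-.5).round())
```

```text
all [ 5.25024e+02 -2.92690e+02  2.67000e-01] [[-0.8, -0.9], [-0.1, -0.7], [0.4, 1.2], [-0.2, 0.5], [0.2, -0.2], [0.5, 0.5]]
holes centre [ 525.33231972 -293.38825193] size [66.60260934 75.98851365 65.94957042 76.09874873]
yaw holes 0.286565332085756 [np.float64(0.29085603037574825), np.float64(0.2822684093239288)] [np.float64(0.28566912682348183), np.float64(0.2873317737212932)]
[[343. 251.]
 [364. 246.]
 [386. 322.]
 [367. 327.]]
```

```bash
python3 -m crank '[[[0,-6,44,0,0],[0,-6,44,0,0],[0,-6,44,0,0],[0,-6,44,0,0],[0,-6,44,0,0],[0,-6,44,0,0],[0,-6,44,0,0],[0,-6,44,0,0],[0,-6,44,0,0],[0,-6,44,0,0],[0,-6,44,0,0],[0,-6,44,0,0],[0,0,0,0,0],[0,0,0,0,0]]]'
python3 - <<'E'
import bench;print([k for k in dir(bench) if k[0]!='_'], getattr(bench,'tcp_to_grasp',None))
from h import *
w=camera("wrist")
cv2.imwrite("pics/wrist2.png",cv2.resize(w["pixels"][:,:,::-1],(800,600),interpolation=cv2.INTER_CUBIC))
print(sense()["joint_pos"],w["eye"],w["orientation"])
E
```

```text
time_s: 3.75
ee_pos: [587.7, 258.8, 230.8]
eef_rot: [0.001, -3.141, 0.001]
wrist_force: [-0.3, 0.1, -0.9]
finger_gap: 85.4
finger_force: 0.0
['IKError', 'camera', 'hand_in', 'sense', 'tcp_to_grasp'] 18.700000000000003
[ 4.13519639e-01  3.94519486e-01  6.63973290e-02  1.24358352e+00
 -5.41639731e-04  4.13969679e-01] [516.24548868 258.93617954 374.31784444] [2.06840559 2.06844746 0.29653537]
```

View pics/wrist2.png

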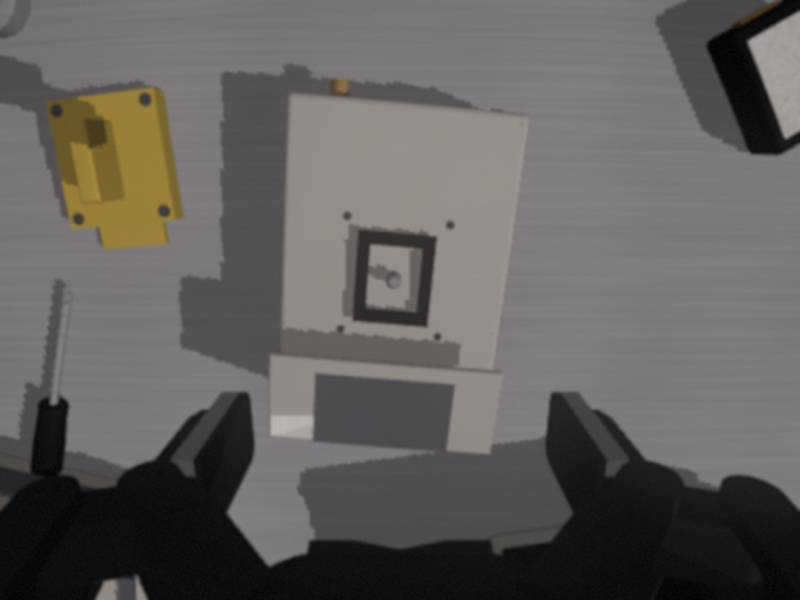

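The deck's rear corners are at (290,94) and (528,117), the seal's corners at (357,229), (437,237), (428,327) and (353,320), the pin at (394,279) and the screw holes around them. The hood's top front edge runs (270,355)–(502,373). Fitting the pump pose.

Run:
```python
from h import *
w=camera("wrist");n=lambda x,y:((x+.5)*.64-.5,(y+.5)*.64-.5)
pts=[((-110,-75,50),n(290,94)),((-110,75,50),n(528,117)),
((-30,-25,56),n(357,229)),((-30,25,56),n(437,237)),((30,25,56),n(428,327)),((30,-25,56),n(353,320)),
((0,0,62),n(394.5,279)),((50,-75,77),n(270,355)),((50,75,77),n(502,373)),
((-33.1,-38,50),n(347,215)),((-33.1,38,50),n(450,225)),((33.1,38,50),n(437,336)),((33.1,-38,50),n(340,328))]
# holes: cover measured 66x76 (y spacing 66?, x spacing 76) -> check both
pts2=pts[:9]+[((-38,-33.1,50),pts[9][1]),((-38,33.1,50),pts[10][1]),((38,33.1,50),pts[11][1]),((38,-33.1,50),pts[12][1])]
for p in (pts[:9],pts2):
    x,r=fit([(w,p)],[588,260,0]);print(x.round(4),r.round(1).tolist())
hp=np.array([ray(w,u,50) for _,u in pts2[9:]]);print("holes centre",hp.mean(0));d=hp[2]+hp[3]-hp[0]-hp[1];print("yaw",np.arctan2(d[1],d[0]))
d=hp[1]+hp[2]-hp[0]-hp[3];print("yaw",-np.arctan2(d[0],d[1]))
print("pin",ray(w,pts[6][1],62))
# finer: dark seal quadrilateral by threshold, whole outline
g=cv2.cvtColor(w["pixels"],cv2.COLOR_RGB2GRAY)[135:220,210:295];_,t=cv2.threshold(g,75,255,1)
cs,_=cv2.findContours(t,cv2.RETR_EXTERNAL,2);c=max(cs,key=cv2.contourArea);(u,sz,an)=cv2.minAreaRect(c);print("seal rect",u[0]+210,u[1]+135,sz,an,ray(w,(u[0]+210,u[1]+135),56))
```

```text
[ 5.902687e+02  2.540157e+02 -8.810000e-02] [[-2.5, -1.5], [1.9, -1.7], [0.9, 1.1], [0.1, 0.3], [-0.3, 0.0], [-0.3, 0.5], [-0.5, 2.1], [-0.3, -0.6], [0.8, 0.1]]
[ 5.901591e+02  2.538865e+02 -8.930000e-02] [[-2.5, -1.7], [1.9, -1.7], [0.8, 0.9], [-0.0, 0.2], [-0.5, -0.1], [-0.4, 0.4], [-0.6, 2.0], [-0.5, -0.7], [0.6, 0.1], [0.1, 0.4], [0.1, -0.1], [0.2, 0.1], [0.3, 0.1]]
holes centre [590.02715324 253.68391377]
yaw -0.09176641529133002
yaw -0.09283720324511442
pin [588.15667628 254.5074413 ]
seal rect 252.31519317626953 177.3752326965332 (49.638763427734375, 57.95520782470703) 4.969740867614746 [588.49507416 254.46095039]
```

```bash
python3 -m crank '[[[0,5.2,-45.9,0,0],[0,5.2,-45.9,0,0],[0,5.2,-45.9,0,0],[0,5.2,-45.9,0,0],[0,5.2,-45.9,0,0],[0,5.2,-45.9,0,0],[0,5.2,-45.9,0,0],[0,5.2,-45.9,0,0],[0,5.2,-45.9,0,0],[0,5.2,-45.9,0,0],[0,5.2,-45.9,0,0],[0,5.2,-45.9,0,0],[0,0,0,0,-0.142],[0,0,0,40,-0.142],[0,0,0,40,0],[0,0,0,0,0],[0,0,0,0,0]]]'
python3 - <<'E'
from h import *
w=camera("wrist")
cv2.imwrite("pics/wrist3.png",cv2.resize(w["pixels"][:,:,::-1],(800,600),interpolation=cv2.INTER_CUBIC))
M=R.from_euler("z",.283).as_matrix()
for P in ([(-45,-40,16),(-45,40,16),(45,40,16),(45,-40,16)],[(63,-25,5),(63,25,5)],[(-27,-7,50),(-27,7,50),(27,7,50),(27,-7,50)]):
  print(((proj(w,np.array(P)@M.T+[525.2,-293,0])+.5)/.64-.5).round().tolist())
E
```

```text
time_s: 5.55
ee_pos: [524.2, -293.3, 151.7]
eef_rot: [0.441, -3.109, -0.001]
wrist_force: [-0.2, -0.5, 0.6]
finger_gap: 85.2
finger_force: 0.0
[[326.0, 214.0], [472.0, 214.0], [466.0, 366.0], [333.0, 366.0]]
[[360.0, 386.0], [439.0, 385.0]]
[[385.0, 257.0], [413.0, 257.0], [413.0, 359.0], [386.0, 359.0]]
```

View pics/wrist3.png

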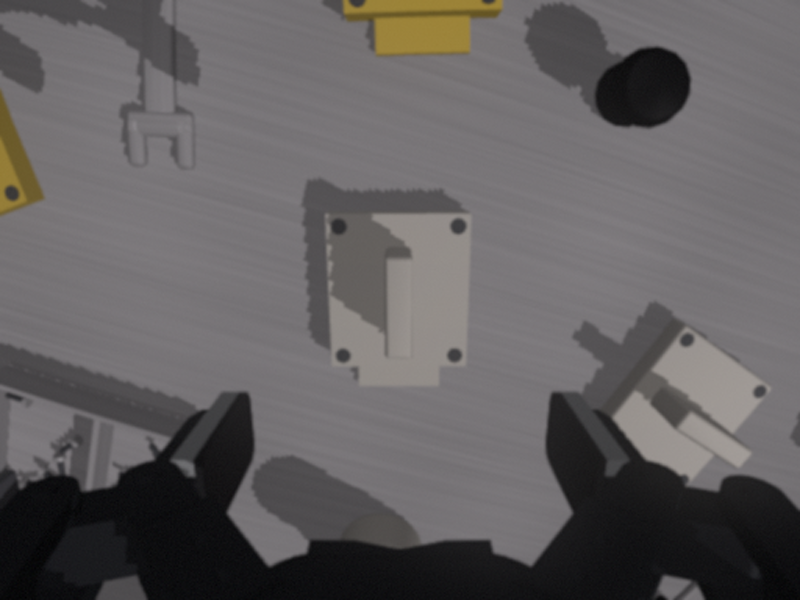

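The cover's outline matches the prediction to within about 2 px, with the rib centred at (400,307), so it is aligned with the gripper. Descending and grasping.

```bash
python3 -m crank '[[[0,0,0,40,0],[0,0,0,40,0],[0,0,0,30,0],[0,0,0,15,0],[0,0,0,6,0],[0,0,0,0,0],[1,0,0,0,0],[1,0,0,0,0],[1,0,0,0,0],[1,0,0,0,0],[1,0,0,0,0],[1,0,0,0,0],[1,0,0,0,0],[1,0,0,0,0],[1,0,0,0,0],[1,0,0,0,0]]]'
python3 -c "
from h import *
for i in range(3):
  camera('side');s=sense();print(s['ee_pos'],s['wrist_force'],s['finger_gap'],s['finger_force'])"
```

```text
time_s: 7.2
ee_pos: [526.0, -293.0, 20.8]
eef_rot: [-0.445, 3.109, -0.001]
wrist_force: [-0.4, 0.0, 5.1]
finger_gap: 12.9
finger_force: 59.7
[ 525.93519916 -293.04166346   20.79930132] [-1.07148426  0.36861909  5.20219602] 13.230997681630459 59.74748432636261
[ 525.9759752  -293.03537908   20.81324577] [-0.34034671  0.07525419  5.75423286] 13.139424571126774 59.74721431732178
[ 525.98555576 -293.07459943   20.82940098] [-0.75967218  0.7672974   6.15762104] 12.844564802105312 59.746543765068054
```

```bash
python3 -m crank '[[[1,0,0,-15,0],[1,0,0,-30,0],[1,0,0,-40,0.125],[1,0,0,0,0.125],[1,0,0,0,0.125],[1,1.9,22.5,0,0],[1,3.5,42,0,0],[1,3.5,42,0,0],[1,3.5,42,0,0],[1,3.5,42,0,0],[1,3.5,42,0,0],[1,3.5,42,0,0],[1,3.5,42,0,0],[1,3.5,42,0,0],[1,3.5,42,0,0],[1,3.5,42,0,0],[1,3.5,42,0,0],[1,3.5,42,0,0],[1,2,24,0,0],[1,0,0,0,0]]]'
python3 - <<'E'
from h import *
w=camera("wrist");s=sense();print(s['ee_pos'],s['eef_rot'],s['wrist_force'],s['finger_gap'],s['joint_pos'])
a=camera("scene")["pixels"];b=camera("side")["pixels"]
r=lambda i,x,y,w,h:cv2.resize(i[y:y+h,x:x+w,::-1],(400,300),interpolation=cv2.INTER_CUBIC)
cv2.imwrite("pics/w4.png",np.vstack([np.hstack([r(w["pixels"],0,0,512,384),r(w["pixels"],130,100,256,192)]),np.hstack([r(a,245,190,128,96),r(b,180,180,112,84)])]))
E
```

```text
time_s: 9.35
ee_pos: [529.3, 262.8, 104.5]
eef_rot: [-0.136, -3.138, -0.001]
wrist_force: [-0.3, -0.2, -2.3]
finger_gap: 13.1
finger_force: 59.1
[529.14344389 260.79801036 104.41326528] [-1.38492842e-01 -3.13741297e+00  1.21493433e-03] [-0.45643524 -0.25913578 -1.48187775] 13.362244160438072 [ 4.58002891e-01  3.74611303e-01 -2.61122101e-01  9.36420767e-01
 -1.37150847e-04  5.46230447e-01]
```

View pics/w4.png

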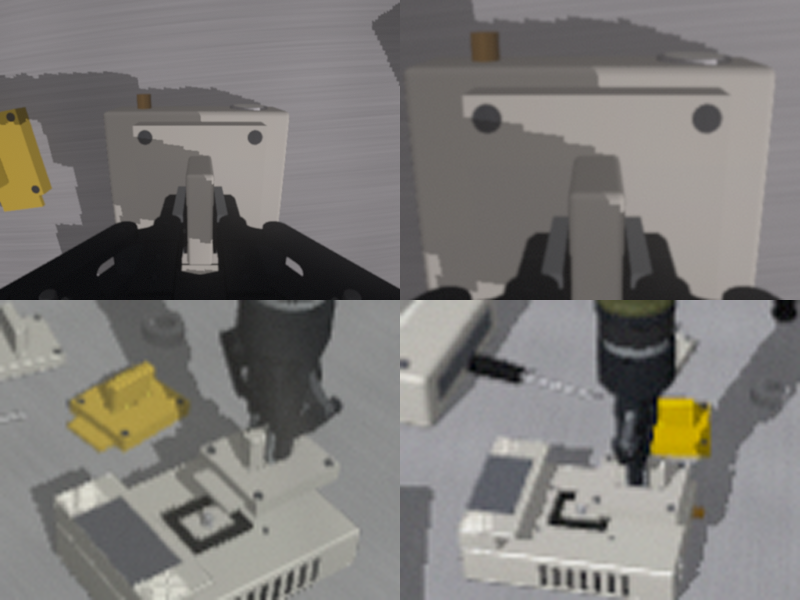

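The cover sits squarely in the fingers above the rear of the deck, with its holes at crop (487,119) and (707,118) and the deck's rear edge at (405,67)–(775,70). Next I'll compute the cover's offset in the hand and re-check the pump against the scene and side cameras.

Run:
```python
from h import *
w=camera("wrist");s=sense();t=s["ee_pos"];print(t,s["eef_rot"])
n=lambda x,y:np.array([130+(x-400+.5)*.64-.5,100+(y+.5)*.64-.5])
# refine holes by dark blob centroid
g=255.-cv2.cvtColor(w["pixels"],cv2.COLOR_RGB2GRAY);hs=[]
for u in (n(487,119),n(707,118)):
    x,y=u.round().astype(int);p=g[y-9:y+10,x-9:x+10];m=np.clip(p-(p.min()+p.max())/2-12,0,None);yy,xx=np.mgrid[-9:10,-9:10]
    hs.append((x+(m*xx).sum()/m.sum(),y+(m*yy).sum()/m.sum()))
print(hs,[tuple(n(487,119)),tuple(n(707,118))])
z=t[2]-20.5+16
h=[ray(w,u,z) for u in hs];d=h[1]-h[0];yaw=-np.arctan2(d[0],d[1]);print("hole span",np.linalg.norm(d),"cover yaw",yaw)
c=(h[0]+h[1])/2+38*np.array([np.cos(yaw),np.sin(yaw)]);print("cover centre",c,"minus tcp",c-t[:2])
e=[ray(w,n(*u),50) for u in ((405,67),(775,70))];d=e[1]-e[0];yw=-np.arctan2(d[0],d[1]);print("deck width",np.linalg.norm(d),"pump yaw",yw,"centre",(e[0]+e[1])/2+110*np.array([np.cos(yw),np.sin(yw)]))
```

```text
[529.3549026  258.45873831 104.69522954] [-1.44046624e-01 -3.13706499e+00  1.79920272e-03]
[(np.float64(185.01492248062016), np.float64(176.66621447028425)), (np.float64(325.94701986754967), np.float64(175.43348689893463))] [(np.float64(185.5), np.float64(175.98000000000002)), (np.float64(326.3), np.float64(175.34))]
hole span 438.14755588654765 cover yaw 0.17715642448652447
cover centre [486.81572844 451.67608798] minus tcp [-42.53917416 193.21734967]
deck width 146.4603473727897 pump yaw -0.10011927693616475 centre [590.52972745 249.72951012]
```

```bash
sed -i 's/least_squares(f,\[600,0\])/least_squares(f,c["eye"][:2]+(np.array([600,250])-c["eye"][:2])*.1,x_scale=50)/' h.py
python3 - <<'E'
from h import *
w=camera("wrist");s=sense();t=s["ee_pos"];print(t,s["eef_rot"],w["eye"]-t)
n=lambda x,y:np.array([130+(x-400+.5)*.64-.5,100+(y+.5)*.64-.5])
z=t[2]-20.5+16
for hs in [[(185.0,176.67),(325.95,175.43)],[n(487,119),n(707,118)]]:
  h=[ray(w,u,z) for u in hs];d=h[1]-h[0];yaw=-np.arctan2(d[0],d[1]);print("hole span",np.linalg.norm(d),"cover yaw",yaw)
  c=(h[0]+h[1])/2+38*np.array([np.cos(yaw),np.sin(yaw)]);print("cover centre",c,"minus tcp",c-t[:2])
E
```

```text
[529.55933889 258.3131731  104.8938962 ] [-1.44837848e-01 -3.13732607e+00  1.30552747e-03] [-71.23301526   6.9603174  143.40210298]
hole span 66.38307401224358 cover yaw -0.08346731698619413
cover centre [528.81325352 258.9076954 ] minus tcp [-0.74608537  0.59452231]
hole span 66.28735621749527 cover yaw -0.08780353440336872
cover centre [528.63153212 258.97021198] minus tcp [-0.92780678  0.65703889]
```

```bash
python3 -m crank '[[[1,0,0,10,0],[1,-10,1,9.8,0],[1,-15,0,0,0],[1,-12,0,0,0],[1,-5,0,0,0],[1,0,0,0,0],[1,0,0,0,0]]]'
python3 -c "
from h import *
for i in range(4):
  w=camera('wrist');s=sense();print(s['ee_pos'],s['eef_rot'],s['wrist_force'],s['finger_gap'])
p=w['pixels']
a=camera('scene')['pixels'];b=camera('side')['pixels']
r=lambda i,x,y,w,h:cv2.resize(i[y:y+h,x:x+w,::-1],(400,300),interpolation=cv2.INTER_CUBIC)
cv2.imwrite('pics/w5.png',np.vstack([np.hstack([r(p,0,0,512,384),r(p,130,100,256,192)]),np.hstack([r(a,255,215,96,72),r(b,190,190,96,72)])]))
"
```

```text
time_s: 10.3
ee_pos: [571.6, 256.6, 85.3]
eef_rot: [-0.143, -3.138, 0.0]
wrist_force: [0.1, -0.3, -0.7]
finger_gap: 13.4
finger_force: 59.2
[571.38667111 256.70027743  85.3533831 ] [-1.42809188e-01 -3.13776222e+00  2.18177308e-04] [-0.33001382 -0.0210503  -1.78776774] 13.478125608634688
[571.31530519 256.75227298  85.46358745] [-1.42550369e-01 -3.13790204e+00  1.83896556e-04] [ 0.27817321 -0.02963156 -2.9422803 ] 12.926433832977944
[571.35318712 256.85362759  85.54303273] [-1.42377626e-01 -3.13807437e+00  2.49847950e-05] [-0.21247958  0.01367655 -1.84350542] 13.369596337414684
[571.39760176 256.8890149   85.6005837 ] [-1.42220245e-01 -3.13823633e+00 -1.45336573e-05] [-0.03142643 -0.13244121 -1.04080199] 12.899410875935631
```

View pics/w5.png

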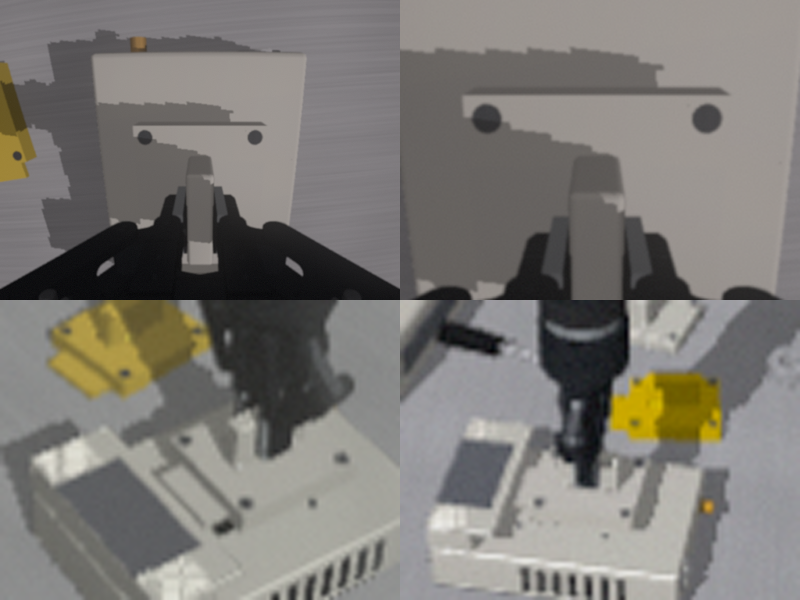

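The tongue tip is just short of the hood and the cover looks square. The deck's rear corners show at full-view (93,54) and (306,54). I'll do a relative lateral and yaw check from this picture.

Run:
```python
from h import *
w=camera("wrist");t=sense()["ee_pos"];print(t)
# deck rear edge/side edges by Canny+subpixel on full picture: rows of rear edge at several columns, cols of right side edge
g=cv2.GaussianBlur(cv2.cvtColor(w["pixels"],cv2.COLOR_RGB2GRAY),(0,0),1).astype(float)
def sub(v):
    d=np.abs(np.gradient(v));i=int(d[2:-2].argmax())+2;a,b,c=d[i-1:i+2];return i+.5*(a-c)/(a-2*b+c)
top=[(x,55+sub(g[55:85,x])) for x in list(range(205,380,8))]
lft=[(105+sub(g[y,105:150]),y) for y in range(80,120,5)]
rgt=[(365+sub(g[y,365:405]),y) for y in range(80,200,10)]
P=lambda l:np.array([ray(w,u,50) for u in l])
for n,l,ax in (("top",top,1),("L",lft,0),("R",rgt,0)):
    p=P(l);k=np.polyfit(p[:,ax],p[:,1-ax],1);res=p[:,1-ax]-np.polyval(k,p[:,ax])
    ok=abs(res-np.median(res))<1.0;k=np.polyfit(p[ok,ax],p[ok,1-ax],1);print(n,"yaw",(-k[0] if ax else k[0]),ok.sum(),len(l),"at590/254:",np.polyval(k,254 if ax else 590), "pts",p[::6].round(1).tolist())
h=[ray(w,u,t[2]-4.8) for u in [(185.2,176.4),(326.1,175.4)]];d=h[1]-h[0];print("cover mid",(h[0]+h[1])/2,"yaw",-np.arctan2(d[0],d[1]))
```

```text
[571.62280664 256.90817299  85.65807302]
top yaw -0.09593282363560916 22 22 at590/254: 480.19382000136375 pts [[478.9, 238.9], [481.2, 264.0], [483.3, 289.1], [485.8, 314.4]]
L yaw -0.08471993712458187 8 8 at590/254: 182.02465004081304 pts [[480.7, 191.3], [496.4, 189.9]]
R yaw -0.08740379733466339 12 12 at590/254: 328.7655962057538 pts [[494.1, 337.1], [526.1, 334.2]]
cover mid [533.16305803 260.57812132] yaw -0.0843614402805844
```

```bash
python3 -m crank '[[[1,-3,-1,0.6,0],[1,-4,0,0,0],[1,-4,0,0,0],[1,-4,0,0,0],[1,-3,0,0,0],[1,-1.3,0,0,0],[1,0,0,0,0],[1,0,0,0,0],[1,0,0,0,0]]]'
```

```text
time_s: 11.55
ee_pos: [590.8, 254.0, 84.9]
eef_rot: [-0.143, -3.138, 0.0]
wrist_force: [0.4, -0.1, -2.9]
finger_gap: 13.2
finger_force: 59.2
```

Run:
```python
from h import *
w=camera("wrist");s=sense();print(s["ee_pos"],s["wrist_force"])
g=cv2.GaussianBlur(cv2.cvtColor(w["pixels"],cv2.COLOR_RGB2GRAY),(0,0),1).astype(float)
h=[ray(w,u,s["ee_pos"][2]-4.8) for u in [(185.2,176.4),(326.1,175.4)]];print("cover centre",(h[0]+h[1])/2+[37.85,-3.4])
def sub(v):
    d=np.abs(np.gradient(v));i=int(d[2:-2].argmax())+2;a,b,c=d[i-1:i+2];return i+.5*(a-c)/(a-2*b+c)
# predicted deck sides, search +-12 px
for side in (-75,75):
  o=[]
  for X in range(-105,-20,8):
    M=R.from_euler("z",-.09).as_matrix();u=proj(w,M@[X,side,50]+[590.1,254.5,0])[0]
    x,y=u.round().astype(int)
    if 14<x<498 and 5<y<380: o.append((M.T@np.r_[np.array(ray(w,(x-12+sub(g[y,x-12:x+13]),y),50))-[590.1,254.5],0])[:2].round(1).tolist())
  print(side,o)
```

```text
[590.7877365  254.03650363  84.8833235 ] [-0.5703775   0.16758831 -2.11959612]
cover centre [590.23709636 254.3072445 ]
-75 [[-105.0, -72.8], [-97.0, -72.9], [-89.0, -72.7], [-80.7, -72.8], [-72.9, -72.7], [-64.9, -72.8], [-56.8, -72.4], [-49.1, -73.1], [-41.2, -73.1], [-33.1, -73.2], [-24.8, -73.2]]
75 [[-104.8, 73.7], [-96.8, 73.6], [-88.7, 73.6], [-81.0, 73.7], [-73.2, 73.9], [-65.2, 73.9], [-57.1, 73.8], [-48.8, 73.9], [-40.9, 73.9], [-32.8, 73.7], [-25.2, 73.9]]
```

```bash
python3 -m crank '[[[1,0,0.4,1,0],[1,0,0,1,0],[1,0,0,1,0],[1,0,0,1,0],[1,0,0,1,0],[1,0,0,0,0],[1,0,0,0,0]]]'
```

```text
time_s: 12.3
ee_pos: [591.0, 254.4, 79.8]
eef_rot: [-0.143, -3.138, 0.0]
wrist_force: [-0.0, 0.1, -2.1]
finger_gap: 13.1
finger_force: 59.2
```

There is no contact with the underside 3 mm below the pin-tip height, so the pin is in the bore. Pressing down onto the seal.

```bash
python3 -m crank '[[[1,0,0,1.5,0],[1,0,0,1.5,0],[1,0,0,0,0],[1,0,0,1.5,0],[1,0,0,1.5,0],[1,0,0,1.5,0],[1,0,0,0,0],[1,0,0,0,0]]]'
```

```text
time_s: 13.1
ee_pos: [591.2, 254.5, 73.4]
eef_rot: [0.143, 3.138, 0.0]
wrist_force: [-3.9, -0.8, 8.2]
finger_gap: 13.0
finger_force: 60.5
```

```bash
python3 -m crank '[[[1,0,0,1,0],[1,0,0,1,0],[1,0,0,0,0],[1,0,0,0,0]]]'; python3 -m crank '[[[1,0,0,1,0],[1,0,0,0,0],[1,0,0,0,0]]]'
```

```text
time_s: 13.5
ee_pos: [591.2, 254.5, 71.8]
eef_rot: [0.143, 3.137, 0.001]
wrist_force: [-3.8, -1.4, 9.6]
finger_gap: 13.5
finger_force: 60.9
time_s: 13.8
ee_pos: [591.2, 254.5, 71.0]
eef_rot: [0.143, 3.137, 0.001]
wrist_force: [-4.5, -1.4, 11.2]
finger_gap: 13.1
finger_force: 61.0
```

The side force of −4.5 N in x means the bore is rubbing the pin, so I'll ease back 0.6 mm and keep pressing.

```bash
python3 -m crank '[[[1,0.6,-0.2,0.5,0],[1,0,0,0.5,0],[1,0,0,0,0],[1,0,0,0,0]]]'; python3 -m crank '[[[1,0,0,0.7,0],[1,0,0,0,0],[1,0,0,0,0]]]';  python3 -m crank '[[[1,0,0,0.7,0],[1,0,0,0,0],[1,0,0,0,0]]]'
```

```text
time_s: 14.2
ee_pos: [591.2, 254.5, 70.8]
eef_rot: [0.143, 3.136, 0.001]
wrist_force: [-4.2, -2.8, 14.7]
finger_gap: 13.1
finger_force: 61.7
time_s: 14.5
ee_pos: [591.2, 254.5, 70.8]
eef_rot: [0.143, 3.136, 0.002]
wrist_force: [-5.8, -2.8, 21.0]
finger_gap: 13.0
finger_force: 62.4
time_s: 14.8
ee_pos: [591.2, 254.5, 70.8]
eef_rot: [0.143, 3.135, 0.002]
wrist_force: [-8.3, -4.6, 24.3]
finger_gap: 13.7
finger_force: 63.1
```

```bash
python3 -m crank '[[[1,0,0,0.4,0],[1,0,0,0,0],[1,0,0,0,0],[1,0,0,0,0],[1,0,0,0,0],[1,0,0,0,0]]]'
python3 - <<'E'
from h import *
w=camera("wrist");s=sense();print(s["ee_pos"],s["eef_rot"],s["wrist_force"])
p=w["pixels"];a=camera('scene')['pixels'];b=camera('side')['pixels']
r=lambda i,x,y,w,h:cv2.resize(i[y:y+h,x:x+w,::-1],(400,300),interpolation=cv2.INTER_CUBIC)
cv2.imwrite('pics/w6.png',np.vstack([np.hstack([r(p,0,0,512,384),r(p,130,100,256,192)]),np.hstack([r(a,255,215,96,72),r(b,190,190,96,72)])]))
E
```

```text
time_s: 15.4
ee_pos: [591.2, 254.5, 70.8]
eef_rot: [0.143, 3.135, 0.002]
wrist_force: [-9.3, -4.1, 26.8]
finger_gap: 13.1
finger_force: 63.4
[591.19208605 254.52371649  70.78232312] [1.42910840e-01 3.13534422e+00 1.93378590e-03] [-9.63662436 -4.92793396 26.54393895]
```

View pics/w6.png

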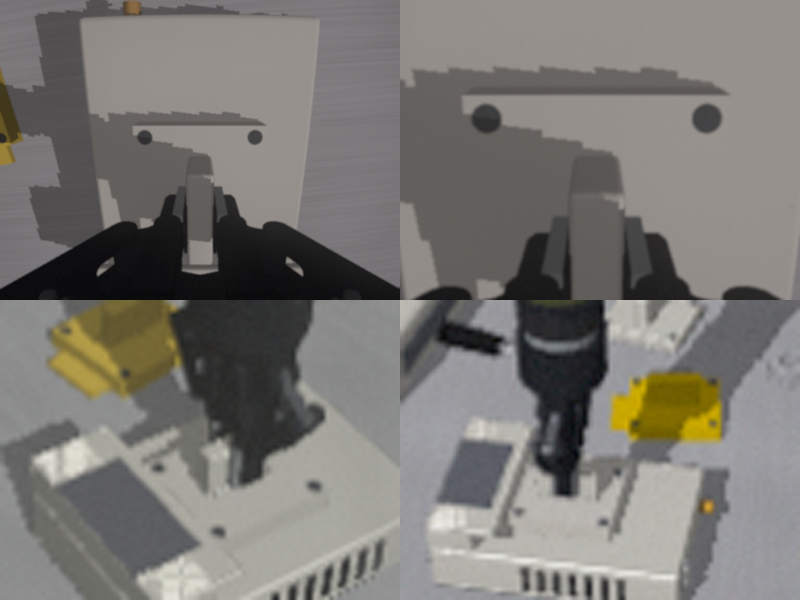

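The cover is flat on the deck with its tongue under the hood and its edges parallel to the unit. The holes are still at (487,119) and (707,118), so the grip hasn't slipped. Height stays at 70.8 mm (underside 50.0) under about 26 N, well above the 14 N the seal needs. Handing in.

```bash
python3 -c "
from bench import *
print(hand_in())"
```

```text
the job is handed in; nothing more can be done
None
```

The tongued cover is under the hood, over the pin and square to the unit, and the arm is still holding it down on the deck with about 26 N; I handed the job in at about 15.5 s, and no verdict was returned.

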